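# Fit a monitor post to its desk mount

### The job

Fit the monitor post to its desk mount: swing the red-knobbed latch wide open, lift the orange transport cap off the four studs and put it in the open cardboard carton. Then turn the post so that the holes in its foot match the studs (either way round), slide it fully down onto them, and swing the latch fully shut again over the foot. Do not disturb the other things on the desk.

Things in the scene. Friction and masses are not known exactly. Their poses are not given: they have to be found in the camera images.
- mount: grey plate fixed to the desk, 160 (x) by 136 (y, -80 to +56) by 12 mm thick; origin on the desk under the middle of the studs, z up. Four upright brass studs at x = +-42, y = +-28 mm: 8 mm diameter, 26 mm high above the plate, the top 8 mm tapering to a 3.6 mm tip. The latch's vertical pivot stands at x = 0, y = -62 mm
- mount_seat (a point): centre of the stud pattern on the plate's top face, 12 mm above the desk; axes as the mount's
- latch (a joint): latch angle, counter-clockwise from above. 0 = shut (stop): tongue 35 mm from pivot to mount +y over the foot's edge, arm to mount -y, red knob 90 mm from pivot. At 1.75 = open stop the arm points just past mount +x; clear of the foot from 1.2. A level bar 12 mm wide, 8 mm thick, underside 10.5 mm above the plate. Stays where left; 1.5 N at the knob turns it. Starts shut or nearly so (0 to 0.12)
- latch_knob (a point): centre of the top of the latch's red upright round knob, 84.5 mm above the desk; knob 16 mm diameter, 54 mm high
- cap: orange transport cap: plate 110 (x) by 80 (y) by 6 mm with four 11 mm holes and a central grip block 40 (x) by 24 (y) mm whose top is 62 mm above the cap's underside; origin at the centre of the underside. It starts down on the mount's studs under the latch's tongue, axes as the mount's; about 90 g
- post: monitor post, upright: dark foot plate 110 (x) by 80 (y) by 8 mm, four 11 mm through holes at x = +-42, y = +-28 mm; on it a central aluminium column 50 (x) by 24 (y) mm; black end cap 48 by 22 by 4 mm, its top 178 mm above the underside. Origin at the centre of the foot's underside, z up; about 0.5 kg. Fits either way round. Stands on the desk at the start
- carton: open cardboard carton fixed to the desk, 220 (x) by 170 (y) by 75 mm high, walls and floor 5 mm, flaps folded down outside (outside 240 by 190 mm with them); origin at the centre of its underside
- carton_in (a point): centre of the carton's inner floor, 5 mm above the desk, axes as the carton's
- mug: blue mug, 80 mm wide, 90 mm high; origin on its underside; a bystander, leave alone
- tape: yellow tape roll lying flat, 90 mm wide, 48 mm high; origin on its underside; a bystander, leave alone
- jar: glass jar with green lid, 60 mm wide, 70 mm high; origin on its underside; a bystander, leave alone
- snack_box: green snack box, 60 x 100 x 35 mm; origin on its underside; a bystander, leave alone
- screwdriver: screwdriver lying flat, 170 mm long; origin on its underside; a bystander, leave alone
- mouse: black computer mouse, 100 x 58 x 30 mm; origin on its underside; a bystander, leave alone
- stapler: black and red stapler, 130 x 34 x 45 mm; origin on its underside; a bystander, leave alone

How it is judged:
On the way, in this order (a step that is already met when the one before it is completed fails the run):
1. the latch is swung wide open (value of joint latch above 1.2 rad), for 0.1 s.
2. the cap lies released in the carton (x of cap in the frame of carton_in between -0.1 and 0.1 m and y of cap in the frame of carton_in between -0.075 and 0.075 m and z of cap in the frame of carton_in below 0.055 m and contact force between cap and the fingers below 0.1 N and linear speed of cap below 0.05 m/s), for 0.2 s.
3. the post is fully down on the studs, released (horizontal distance between post and mount_seat below 0.005 m and z of post in the frame of mount_seat below 0.003 m and angle between the x axis of post and the x axis of mount, either way round below 0.1 rad and angle between post's own z axis and vertical below 0.05 rad and contact force between post and the fingers below 0.1 N), for 0.2 s.
4. the latch is shut over the post's foot (horizontal distance between post and mount_seat below 0.005 m and z of post in the frame of mount_seat below 0.003 m and angle between the x axis of post and the x axis of mount, either way round below 0.1 rad and angle between post's own z axis and vertical below 0.05 rad and value of joint latch below 0.2 rad), for 0.2 s.
At the end, for the whole second after the job is handed in: The cap rests inside the carton (its origin over the inner floor and less than 55 mm above it); the post is upright (0.05 rad) and at rest fully down on the studs (within 3 mm of the plate in height, 5 mm of centre, 0.1 rad in turn, either way round); the latch is shut to less than 0.2 rad (all of step 4 and x of cap in the frame of carton_in between -0.1 and 0.1 m and y of cap in the frame of carton_in between -0.075 and 0.075 m and z of cap in the frame of carton_in below 0.055 m and linear speed of each of post, cap below 0.02 m/s); the robot touches nothing.
It fails at once if a bystander is pushed more than 30 mm from its place (distance of any of mug, tape, jar, snack_box, screwdriver, mouse, stapler from where it was at the start of the episode above 0.03 m).
It also fails if it takes over 72 s, if anything falls off the work surface, if the arm or the gripper's body presses on something with over 40 N, if the wrist force passes 120 N, or if a joint passes its speed limit or range.

### The arm

A 6-joint arm with a two-finger parallel gripper is mounted at the origin on the work surface. World frame = base frame: x ahead of the robot, y to its left, z up, the work surface at z = 0. Lengths are in m, angles in rad, forces in N, time in s.
With the tool pointing down it reaches from about 0.35 to 0.875 m from the base axis. Payload 15.5 kg.
Tool frame: the origin (TCP) lies midway between the tips of the shut fingers; the grasp point (between the pads) lies 19 mm behind it; x points along the fingers, z is the direction in which the jaws open and shut, and the axes are right-handed (so a half turn about x gives the same grasp; the last joint's range is limited). The gripper opens to 85 mm and grips with 20 to 120 N. Pads are 22 mm wide; open, the fingers measure 114 mm over their backs; the gripper's body (76 mm by 85 mm) begins 54 mm behind the grasp point. The pads swing forward as they close: fully open they stand 13 mm farther back than shut.
Start: joints at [1.232, 0.494, 1.345, -0, 1.302, -0.096], TCP at [0.151, 0.607, 0.231] pointing down, gripper open.
Joint ranges: [-2.91, 2.91], [-0.82, 2.16], [0.22, 2.67], [-1.22, 4.37], [0.12, 2.79], [-3.08, 3.08]. Speed limits (rad/s): [1.89, 1.89, 2.57, 3.01, 3.01, 3.01].

### API

Orientations are given as a 3x3 rotation matrix whose columns are the frame's x, y, z axes.
In Python, from rig import r, imaging gives the robot as it stands.
- The arm moves only by the tool send_rows, never from a script. Its argument "motion" is a list of rows, each a list of 6 numbers: the shift along the tool's x, y, z in m, then the turn, a rotation vector about the tool's x, y, z in degrees. In form: [[x, y, z, wx, wy, wz], ...]. A call has 1 to 12 rows; each row is the pose to reach, as a shift and turn from the pose commanded when the call began, along the tool's axes at that moment; what a row does not reach only later rows make up. A row lasts 1/8 s, in which the tool goes at most 62.5 mm and 10.7 degrees, less where a joint would pass 70% of its speed; a pose out of reach is approached as far as the arm can. A call with a gripper value outside its range is refused whole. "hand" is the closure in counts, from 0 (fully open) to 255 (shut), set as the call begins (left out, the last holds). The fingers move at their own pace and stop on an object; "grip_force" is the grip in N (left out, the last holds). Time passes only in rows, so rows that repeat a pose let the fingers close. It gives the time, the measured TCP pose, the force and the opening at its end, in the units of the state.
- r.observe(): the state, without advancing time (a new reading comes with each control period).
- imaging.snapshot(name): name is "scene" or "top"; returns the picture (400x640x3 uint8, blue, green, red); there is no depth.
- imaging.calibration(name): a dict with "fx", "fy", "cx", "cy" (pixels), "dist_coeffs" ([k1, k2, p1, p2, k3] as OpenCV has them; the pictures are not rectified), "world_from_camera" (4x4, takes a point from camera to world coordinates). Camera axes: x right, y up, looking along -z (the intrinsics and any distortion apply to the point x, -y, -z); pixel columns grow to the right and rows downward; lengths in m; the calibration is good to about 2 mm. A picture is of the moment at which its call begins. calibration takes no time and is no camera call.
- r.sign_off(): hands the job in, once; it reports no verdict.
Trained networks look in the newest picture that a camera, given by its name, has taken for a name from the list of things; names that differ only in an ending like _2 or _b are one class to them, and where a whole thing is asked for, a point or a joint stands for the part that bears it (a point fixed in the world has none). Each returns a list of dicts, best first, with "confidence" (0 to 1); they miss things now and then, are a little off and sometimes report something else, mostly with a low value. They report only what shows in the picture. A call takes as long as a camera call.
- imaging.trace(camera, label): "region" (400x640 bool, what is visible of it) and "position" ([row, column] in pixels, amid what is visible of it).
- imaging.tip_of(camera, label): "position" ([row, column] in pixels: a listed point, or the origin of a listed thing).
The state is a dict: "time": time; "joint_pos": joint angles; "joint_vel": joint speeds; "joint_efforts": joint torques, N m; "ee_pos": TCP position; "tcp_rot": TCP orientation; "force": force on the tool from outside, world axes, zero at the start; "moment": the same for the moment, N m; "finger_gap": finger opening in m.
Only numpy, scipy, OpenCV 4.12 (cv2) and the standard library are available. Lean on these libraries where they do the work, as an engineer would, in place of code of your own. Each camera call takes 0.05 s, during which the arm holds its last target. There are 200 camera calls.

## Working session

There is one attempt and no reset: what is moved stays moved. The work goes in short steps, Python scripts to look and compute and a tool call to move; the robot and the scene stay as the last step left them, time stands still between calls to the robot, and variables do not carry over. Pictures are saved under pics/ and viewed, about 8 in all and at most 12, crops included, and the job is handed in when it is done.

Besides the shell and the picture viewer there is one more tool, called after ">>>" as name([rows], argument=value, ...), one row to a line, values as JSON. send_rows: Moves the arm, as the interface text tells. Its arguments: {"type":"object","properties":{"motion":{"type":"array","items":{"type":"array","items":{"type":"number"}}},"hand":{"type":"number"},"grip_force":{"type":"number"}},"required":["motion"]}

```bash
ls; mkdir -p pics; python3 - <<'E'
from rig import r, imaging
import cv2,numpy as np
o=r.observe()
for k in o: print(k,np.round(o[k],4).tolist())
for n in("scene","top"):
    im=imaging.snapshot(n); cv2.imwrite(f"pics/{n}0.png",im)
    c=imaging.calibration(n); print({k:np.round(v,4).tolist() for k,v in c.items()})
    for l in("mount_seat","latch_knob","cap","post","carton","carton_in"):
        print(n,l,[(np.round(d["position"],1).tolist(),round(d["confidence"],2)) for d in imaging.tip_of(n,l)][:3])
E
```

```text
pics
time 0.0
joint_pos [1.2315, 0.4942, 1.3461, 0.0, 1.3025, -0.0955]
joint_vel [0.0006, 0.0001, 0.0005, -0.0015, 0.0009, -0.0001]
joint_efforts [-0.0007, -88.2177, -38.3866, -0.0003, 0.0105, -0.0]
ee_pos [0.1507, 0.6062, 0.2307]
tcp_rot [[-0.0004, -0.9704, 0.2414], [-0.0011, 0.2414, 0.9704], [-1.0, 0.0001, -0.0012]]
force [-1.0877, -0.4233, 0.3899]
moment [0.0055, 0.0109, 0.0528]
finger_gap 0.0857
{'fx': 376.3697, 'fy': 376.3697, 'cx': 319.9748, 'cy': 204.4938, 'dist_coeffs': [-0.0149, 0.0, 0.0, 0.0, 0.0], 'world_from_camera': [[0.7947, -0.4768, 0.3757, 1.0582], [0.6071, 0.6234, -0.4929, -0.6176], [0.0008, 0.6197, 0.7848, 1.05], [0.0, 0.0, 0.0, 1.0]]}
scene mount_seat [([211.6, 293.7], 0.81), ([219.8, 332.2], 0.41)]
scene latch_knob [([221.6, 329.6], 0.75)]
scene cap [([292.2, 309.8], 0.73), ([274.0, 337.1], 0.49), ([213.9, 299.5], 0.4)]
scene post [([258.7, 223.9], 0.97)]
scene carton [([160.8, 353.4], 0.8), ([210.7, 296.2], 0.16)]
scene carton_in [([156.9, 351.5], 0.93)]
{'fx': 382.5458, 'fy': 382.5458, 'cx': 325.371, 'cy': 197.5149, 'dist_coeffs': [-0.0292, 0.0, 0.0, 0.0, 0.0], 'world_from_camera': [[0.0044, 0.992, -0.1264, 0.4192], [-1.0, 0.0048, 0.003, 0.0005], [0.0036, 0.1264, 0.992, 1.401], [0.0, 0.0, 0.0, 1.0]]}
top mount_seat [([217.8, 335.7], 0.61)]
top latch_knob [([171.5, 338.6], 0.41)]
top cap [([214.9, 332.4], 0.66), ([161.2, 390.6], 0.52)]
top post [([236.3, 406.4], 0.7)]
top carton [([220.2, 242.8], 0.59), ([259.9, 465.0], 0.22)]
top carton_in [([207.0, 241.8], 0.93)]
```

View pics/scene0.png

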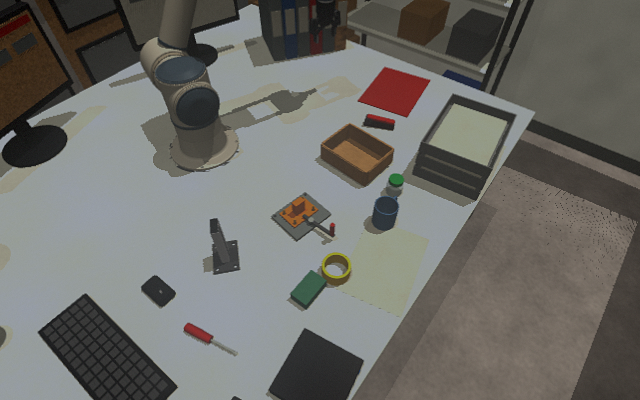

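View pics/top0.png

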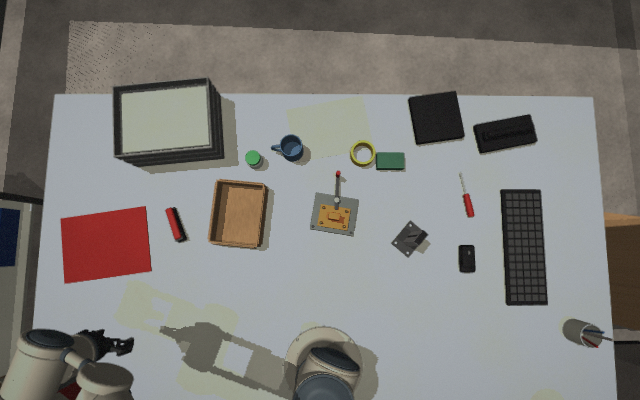

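The scene view shows the mount with cap at (300,215), knob at (332,229), post at (224,250) and carton at (356,155). In the top view they are at mount (334,214), knob (338,173), post (410,238) and carton (238,214). The tip_of readings agree with this. Next I'll fit poses by matching model silhouettes to the traced masks in both cameras.

```bash
cat > h.py <<'E'
from rig import r, imaging
import cv2, numpy as np
from scipy.optimize import minimize
def proj(n,P):
    c=imaging.calibration(n); M=np.linalg.inv(c["world_from_camera"]); F=np.diag([1,-1,-1.])
    K=np.array([[c["fx"],0,c["cx"]],[0,c["fy"],c["cy"]],[0,0,1]])
    return cv2.projectPoints(np.asarray(P,float).reshape(-1,3),cv2.Rodrigues(F@M[:3,:3])[0],F@M[:3,3],K,np.array(c["dist_coeffs"]))[0][:,0]
def unproj(n,rc,z):
    c=imaging.calibration(n); T=np.array(c["world_from_camera"])
    K=np.array([[c["fx"],0,c["cx"]],[0,c["fy"],c["cy"]],[0,0,1]])
    u=cv2.undistortPoints(np.array([[[rc[1],rc[0]]]],float),K,np.array(c["dist_coeffs"]))[0,0]
    d=T[:3,:3]@[u[0],-u[1],-1]; return T[:3,3]+d*(z-T[2,3])/d[2]
def box(x0,x1,y0,y1,z0,z1): return np.array([[x,y,z] for x in(x0,x1) for y in(y0,y1) for z in(z0,z1)])
M={"post":[box(-.055,.055,-.04,.04,0,.008),box(-.025,.025,-.012,.012,.008,.178)],
"cap":[box(-.055,.055,-.04,.04,0,.006),box(-.02,.02,-.012,.012,.006,.062)],
"mount":[box(-.08,.08,-.08,.056,0,.012)],
"carton":[box(-.11,.11,-.085,.085,0,.075)]}
def place(P,p,z=0):
    c,s=np.cos(p[2]),np.sin(p[2]); return P@np.array([[c,s,0],[-s,c,0],[0,0,1]])+[p[0],p[1],z]
def sil(n,l,p,z,S=8):
    im=np.zeros((400*S,640*S),np.uint8)
    for b in M[l]:
        q=(proj(n,place(b,p,z))+.5)*S
        cv2.fillConvexPoly(im,cv2.convexHull(q.astype(np.float32)).round().astype(np.int32),255)
    return cv2.resize(im,(640,400),interpolation=cv2.INTER_AREA)/255.
def mask(n,l):
    d=imaging.trace(n,l); return d[0]["region"].astype(float) if d and d[0]["confidence"]>.4 else None
def fit(masks,l,p0,z):
    f=lambda p:sum(np.abs(sil(n,l,p,z,4)-m).sum()/m.sum() for n,m in masks.items() if m is not None)
    best=None
    for dy in (0,.5,1,-.5):
        s=np.array([p0[0],p0[1],p0[2]+dy])
        o=minimize(f,s,method="Nelder-Mead",options=dict(initial_simplex=s+np.vstack([np.zeros(3),np.diag([.01,.01,.2])]),xatol=1e-4,fatol=1e-4,maxiter=90))
        if best is None or o.fun<best.fun: best=o
    return best.x,best.fun
E
python3 - <<'E'
from h import *
for n,l,z,rc in [("top","latch_knob",.0845,(171.5,338.6)),("scene","latch_knob",.0845,(221.6,329.6)),("top","seat",.012,(217.8,335.7)),("scene","seat",.012,(211.6,293.7)),("top","carton_in",.005,(207,241.8)),("scene","cin",.005,(156.9,351.5)),("top","post",0,(236.3,406.4)),("scene","post",0,(258.7,223.9))]: print(n,l,unproj(n,rc,z).round(3))
for n in("scene","top"): imaging.snapshot(n)
for l,p0,z in[("cap",(.36,-.03,-.1),.012),("post",(.3,-.31,.8),0),("mount",(.36,-.03,-.1),0),("carton",(.38,.32,1.5),0)]:
    ms={n:mask(n,l) for n in("scene","top")}
    print(l,{n:(m is not None and int(m.sum())) for n,m in ms.items()})
    print("  both",fit(ms,l,p0,z))
    if l=="post":
        for n in ms: print("  ",n,fit({n:ms[n]},l,p0,z))
im=cv2.imread("pics/top0.png"); im2=cv2.imread("pics/scene0.png")
a=cv2.resize(im[165:265,300:440],None,fx=5.7,fy=5.7,interpolation=cv2.INTER_CUBIC);cv2.imwrite("pics/c1.png",a)
E
```

```text
top latch_knob [ 0.679 -0.049  0.085]
scene latch_knob [ 0.662 -0.047  0.085]
top seat [ 0.522 -0.042  0.012]
scene seat [ 0.508 -0.046  0.012]
top carton_in [0.56  0.303 0.005]
scene cin [0.512 0.303 0.005]
top post [ 0.456 -0.3    0.   ]
scene post [ 0.446 -0.32   0.   ]
cap {'scene': 620, 'top': 681}
  both (array([-0.57945334,  1.75741249, -0.61982421]), np.float64(2.0))
post {'scene': 1078, 'top': 687}
  both (array([ 0.44703806, -0.31051093, -0.70997213]), np.float64(0.15423491614457083))Traceback (most recent call last):
  File "<stdin>", line 9, in <module>
  File "h.py", line 33, in fit
    o=minimize(f,s,method="Nelder-Mead",options=dict(initial_simplex=s+np.vstack([np.zeros(3),np.diag([.01,.01,.2])]),xatol=1e-4,fatol=1e-4,maxiter=90))
    res = _minimize_neldermead(fun, x0, args, callback, bounds=bounds,
                               **options)
    fsim[j] = func(sim[j])
              ~~~~^^^^^^^^
    fx = function(np.copy(x), *(wrapper_args + args))
  File "h.py", line 29, in <lambda>
    f=lambda p:sum(np.abs(sil(n,l,p,z,4)-m).sum()/m.sum() for n,m in masks.items() if m is not None)
               ~~~^^^^^^^^^^^^^^^^^^^^^^^^^^^^^^^^^^^^^^^^^^^^^^^^^^^^^^^^^^^^^^^^^^^^^^^^^^^^^^^^^^
  File "h.py", line 29, in <genexpr>
    f=lambda p:sum(np.abs(sil(n,l,p,z,4)-m).sum()/m.sum() for n,m in masks.items() if m is not None)
                          ~~~^^^^^^^^^^^
  File "h.py", line 23, in sil
    q=(proj(n,place(b,p,z))+.5)*S
       ~~~~^^^^^^^^^^^^^^^^
  File "h.py", line 5, in proj
    c=imaging.calibration(n); M=np.linalg.inv(c["world_from_camera"]); F=np.diag([1,-1,-1.])
ValueError: time passes only in moves, steps and waits
```

```bash
sed -i 's/imaging.calibration(n)/cal(n)/; s/^def proj/import functools\ncal=functools.lru_cache(None)(lambda n:imaging.calibration(n))\ndef proj/' h.py; sed -i 's/imaging\.calibration(n); T/cal(n); T/' h.py
python3 - <<'E'
from h import *
for n in("scene","top"): imaging.snapshot(n)
for l,p0,z in[("cap",(.515,-.044,1.5),.012),("post",(.45,-.31,-.7),0),("mount",(.515,-.044,1.5),0),("carton",(.52,.303,1.5),0)]:
    ms={n:mask(n,l) for n in("scene","top")}
    print(l,{n:(m is not None and int(m.sum())) for n,m in ms.items()})
    print("  both",fit(ms,l,p0,z))
    if l=="post":
        for n in ms: print("  ",n,fit({n:ms[n]},l,p0,z))
im=cv2.imread("pics/top0.png")
a=cv2.resize(im[165:265,300:440],None,fx=5.7,fy=5.7,interpolation=cv2.INTER_CUBIC);cv2.imwrite("pics/c1.png",a)
E
```

```text
cap {'scene': 524, 'top': 653}
  both (array([ 0.52321144, -0.0355933 ,  1.44734448]), np.float64(0.39297593252607965))
post {'scene': 1081, 'top': 1165}
  both (array([ 0.44576994, -0.31080682, -0.71389236]), np.float64(1.6562126057459863))
   scene (array([ 0.44561392, -0.31088363, -0.70856852]), np.float64(0.04007908436269975))
   top (array([ 0.4449716 , -0.27133082, -0.73474468]), np.float64(1.5916317428258857))
mount {'scene': 1116, 'top': 1008}
  both (array([ 0.52458968, -0.03720507,  1.36720666]), np.float64(1.5693693965041215))
carton {'scene': 2774, 'top': 3571}
  both (array([0.53062111, 0.30569611, 3.03956814]), np.float64(0.12277850706123357))
```

View pics/c1.png

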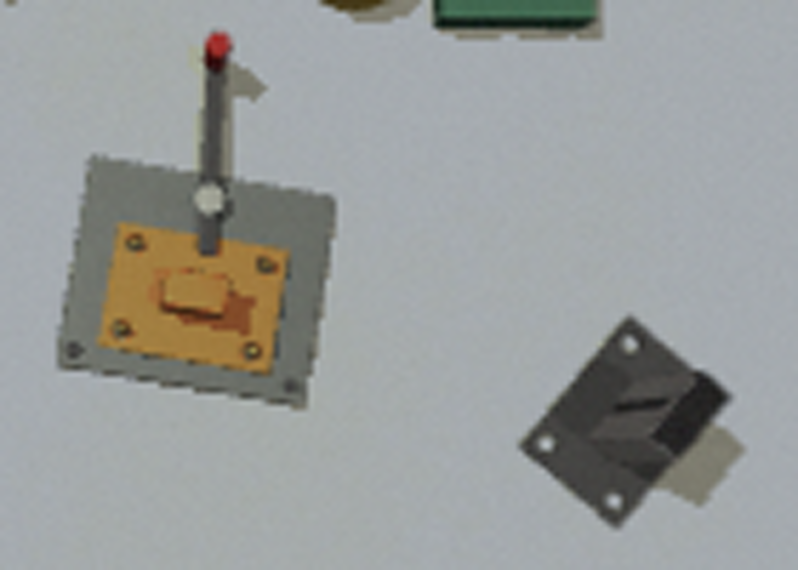

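```bash
python3 - <<'E'
from h import *
from scipy.optimize import least_squares
src=lambda d:(np.array(d,float)+.5)/5.7-.5+[300,165]
def pf(P,uv,p0):
    f=lambda p:(proj("top",place(np.array(P),p))-src(uv)).ravel()
    s=least_squares(f,p0); return s.x.round(4),s.fun.reshape(-1,2).round(1).tolist()
print("mount",pf([[-.08,-.08,.012],[.08,-.08,.012],[.08,.056,.012],[-.08,.056,.012]],[(336,197),(93,155),(58,368),(305,409)],[.52,-.04,1.45]))
for z in(.018,.026,.038): print("studs",z,pf([[-.042,-.028,z],[.042,-.028,z],[.042,.028,z],[-.042,.028,z]],[(266,264),(135,243),(121,329),(252,350)],[.52,-.04,1.45]))
# post: yaw ~ -0.71
c=place(np.array([[x,y,.008] for x in(-.055,.055) for y in(-.04,.04)]),(.4457,-.3108,-.711))
h=place(np.array([[x,y,.008] for x in(-.042,.042) for y in(-.028,.028)]),(.4457,-.3108,-.711))
print(((proj("top",c)-[300,165]+.5)*5.7-.5).round().tolist(),((proj("top",h)-[300,165]+.5)*5.7-.5).round().tolist())
L=lambda x,y:[x,y,.008]
# corner order by matching
def match(uv,cand):
    pr=(proj("top",place(cand,(.4457,-.3108,-.711)))-[300,165]+.5)*5.7
    return [cand[np.argmin(np.hypot(*(pr-u).T))] for u in np.array(uv)]
cc=np.array([[x,y,.008] for x in(-.055,.055) for y in(-.04,.04)]);hh=cc*[.042/.055,.7,1]
uc=[(630,317),(520,443),(618,527),(731,397)];uh=[(630,343),(545,442),(614,501)]
print("post",pf(match(uc,cc)+match(uh,hh),uc+uh,[.4457,-.3108,-.711]))
uk=[(217,45)];s=src(uk)[0];print("knob",unproj("top",(s[1],s[0]),.0845))
# carton
print("tape etc")
for l,z in[("mug",.09),("tape",.048),("jar",.07),("snack_box",.035)]:
    d=imaging.trace("top",l)
    if d: print(l,unproj("top",d[0]["position"],z).round(3),round(d[0]["confidence"],2))
E
```

```text
mount (array([ 0.524 , -0.0346,  1.4121]), [[0.3, 0.1], [-0.2, 0.4], [-0.2, -0.3], [0.1, -0.3]])
studs 0.018 (array([ 0.5259, -0.0335,  1.4147]), [[-0.1, -0.1], [0.1, -0.1], [0.0, 0.1], [-0.0, 0.1]])
studs 0.026 (array([ 0.5253, -0.0333,  1.4147]), [[-0.0, -0.1], [-0.0, -0.1], [-0.0, 0.1], [0.1, 0.1]])
studs 0.038 (array([ 0.5244, -0.033 ,  1.4147]), [[0.1, -0.2], [-0.1, -0.2], [-0.2, 0.1], [0.2, 0.2]])
[[622.0, 533.0], [525.0, 449.0], [731.0, 401.0], [635.0, 319.0]] [[620.0, 505.0], [552.0, 446.0], [704.0, 404.0], [636.0, 347.0]]
post (array([ 0.4483, -0.3079, -0.7175]), [[0.1, -0.4], [0.0, 0.3], [-0.3, 0.3], [-0.8, 0.1], [0.3, -0.1], [0.5, -0.0], [0.2, -0.1]])
knob [ 0.67545683 -0.04603411  0.0845    ]
tape etc
mug [0.764 0.111 0.09 ] 0.93
tape [ 0.798 -0.148  0.048] 0.78
snack_box [ 0.724 -0.242  0.035] 0.94
```

```bash
cat >> h.py <<'E'
from scipy.spatial.transform import Rotation as Ro
def Rt(p):
    c,s=np.cos(p),np.sin(p); return np.array([[0,-s,c],[0,c,s],[-1,0,0.]])
def plan(way,step=.05,deg=9.,hold=1,start=None):
    "way: (x,y,z,phi) list; prints calls of <=12 rows from the measured pose"
    o=r.observe(); R0=np.array(o["tcp_rot"]); p0=np.array(o["ee_pos"])
    w=np.array([[*p0,np.arctan2(R0[1,2],R0[0,2])]]+[list(x) for x in way],float); w[:,3]=np.unwrap(w[:,3])
    T=[]
    for a,b in zip(w,w[1:]):
        d=b-a; n=max(1,int(np.ceil(max(np.linalg.norm(d[:3])/step,abs(np.degrees(d[3]))/deg))))
        T+=[a+d*k/n for k in range(1,n+1)]
    T+=[T[-1]]*hold
    for i in range(0,len(T),12):
        print("CALL",len(T[i:i+12]))
        print([[*(R0.T@(t[:3]-p0)).round(4).tolist(),*np.degrees(Ro.from_matrix(R0.T@Rt(t[3])).as_rotvec()).round(1).tolist()] for t in T[i:i+12]])
        p0,R0=T[min(i+11,len(T)-1)][:3],Rt(T[min(i+11,len(T)-1)][3])
MC=np.array([.525,-.0335]); TH=1.4135
def knob(q): 
    a=TH-np.pi/2+q; pv=MC+.062*np.array([np.sin(TH),-np.cos(TH)]); return pv+.09*np.array([np.cos(a),np.sin(a)]),a-np.pi/2
E
python3 - <<'E'
from h import *
print(knob(.12))
plan([(.6755,-.046,.16,-1.607)],step=.053,deg=9.5)
E
```

```text
(array([ 0.67617199, -0.0465681 ]), -1.608092653589793)
CALL 12
[[0.004, -0.037, -0.0281, 9.3, -0.0, 0.0], [0.0079, -0.0741, -0.0563, 18.7, -0.0, 0.0], [0.0119, -0.1111, -0.0844, 28.0, -0.0, 0.0], [0.0158, -0.1481, -0.1126, 37.4, -0.0, 0.0], [0.0198, -0.1852, -0.1407, 46.7, -0.0, 0.0], [0.0238, -0.2222, -0.1689, 56.0, -0.0, 0.0], [0.0277, -0.2592, -0.197, 65.4, -0.0, 0.0], [0.0317, -0.2963, -0.2251, 74.7, -0.0, 0.0], [0.0356, -0.3333, -0.2533, 84.1, -0.0, 0.0], [0.0396, -0.3703, -0.2814, 93.4, -0.0, 0.0], [0.0436, -0.4074, -0.3096, 102.7, 0.0, 0.0], [0.0475, -0.4444, -0.3377, 112.1, 0.0, 0.0]]
CALL 7
[[0.004, -0.0122, 0.0449, 9.3, 0.0, 0.0], [0.0079, -0.0243, 0.0898, 18.7, 0.0, 0.0], [0.0119, -0.0365, 0.1347, 28.0, 0.0, 0.0], [0.0158, -0.0487, 0.1796, 37.4, 0.0, 0.0], [0.0198, -0.0608, 0.2245, 46.7, 0.0, 0.0], [0.0238, -0.073, 0.2694, 56.0, 0.0, 0.0], [0.0238, -0.073, 0.2694, 56.0, 0.0, 0.0]]
```

>>> send_rows([
  [0.004,-0.037,-0.028,9.3,0,0],
  [0.008,-0.074,-0.056,18.7,0,0],
  [0.012,-0.111,-0.084,28,0,0],
  [0.016,-0.148,-0.113,37.4,0,0],
  [0.02,-0.185,-0.141,46.7,0,0],
  [0.024,-0.222,-0.169,56,0,0],
  [0.028,-0.259,-0.197,65.4,0,0],
  [0.032,-0.296,-0.225,74.7,0,0],
  [0.036,-0.333,-0.253,84.1,0,0],
  [0.04,-0.37,-0.281,93.4,0,0],
  [0.044,-0.407,-0.31,102.7,0,0],
  [0.047,-0.444,-0.338,112.1,0,0],
], hand=140, grip_force=20)

```text
time: 3.2
ee_pos: [0.5011, 0.1699, 0.1843]
tcp_rot: [[0.0, 0.593, 0.805], [0.0, 0.805, -0.593], [-1.0, 0.0, 0.0]]
force: [0.2, 1.2, -0.0]
finger_gap: 0.0387
```

>>> send_rows([
  [0.004,-0.012,0.045,9.3,0,0],
  [0.008,-0.024,0.09,18.7,0,0],
  [0.012,-0.036,0.135,28,0,0],
  [0.016,-0.049,0.18,37.4,0,0],
  [0.02,-0.061,0.224,46.7,0,0],
  [0.024,-0.073,0.269,56,0,0],
  [0.024,-0.073,0.269,56,0,0],
])

```text
time: 4.08
ee_pos: [0.6761, -0.0488, 0.1596]
tcp_rot: [[0.001, 0.999, -0.041], [-0.0, -0.041, -0.999], [-1.0, 0.001, 0.0]]
force: [-0.2, -0.1, -0.4]
finger_gap: 0.0388
```

```bash
python3 - <<'E'
from h import *
o=r.observe(); print(o["time"],np.round(o["ee_pos"],4),o["finger_gap"],np.round(o["tcp_rot"],3).tolist(),np.round(o["force"],1))
plan([(.6755,-.046,.055,-1.607)],hold=2)
cv2.imwrite("pics/s1.png",cv2.resize(imaging.snapshot("scene")[150:300,230:430],None,fx=4,fy=4,interpolation=cv2.INTER_CUBIC))
E
```

```text
4.075 [ 0.6761 -0.0488  0.1596] 0.038840638543416475 [[0.001, 0.999, -0.041], [-0.0, -0.041, -0.999], [-1.0, 0.001, 0.0]] [-0.2 -0.1 -0.4]
CALL 5
[[0.0349, -0.0002, -0.0009, -0.1, 0.0, -0.0], [0.0697, -0.0005, -0.0019, -0.2, 0.0, -0.0], [0.1046, -0.0007, -0.0028, -0.3, 0.0, -0.0], [0.1046, -0.0007, -0.0028, -0.3, 0.0, -0.0], [0.1046, -0.0007, -0.0028, -0.3, 0.0, -0.0]]
```

View pics/s1.png

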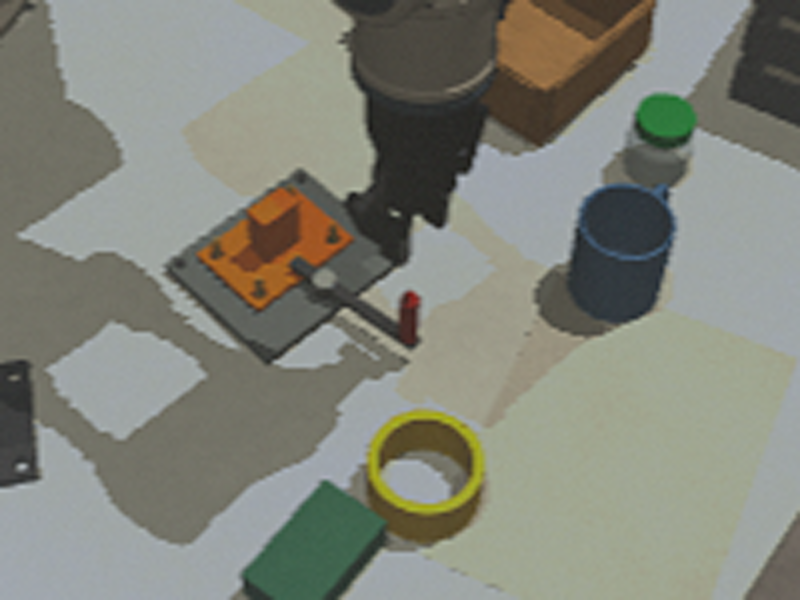

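The gripper is above the knob, with fingertips at crop (395,235) and the knob top at (409,298). I'll check that offset by projection.

```bash
python3 - <<'E'
from h import *
p=proj("scene",[[.6761,-.0488,.1596],[.6755,-.046,.0845]]); print(((p-[230,150]+.5)*4).round())
E
```

```text
[[417. 240.]
 [415. 296.]]
```

>>> send_rows([
  [0.035,0,-0.003,0,0,0],
  [0.07,0,-0.003,0,0,0],
  [0.1,0,-0.003,0,0,0],
  [0.105,0,-0.003,0,0,0],
  [0.105,0,-0.003,0,0,0],
])

```text
time: 4.75
ee_pos: [0.6748, -0.0426, 0.0561]
tcp_rot: [[0.0, 0.999, -0.035], [-0.0, -0.035, -0.999], [-1.0, 0.0, 0.0]]
force: [0.5, -0.5, 0.8]
finger_gap: 0.0383
```

>>> send_rows([
  [0,0,0,0,0,0],
  [0,0,0,0,0,0],
  [0,0,0,0,0,0],
], hand=178)

```text
time: 5.12
ee_pos: [0.675, -0.0431, 0.0559]
tcp_rot: [[0.001, 0.999, -0.036], [-0.0, -0.036, -0.999], [-1.0, 0.001, 0.0]]
force: [0.6, -0.3, 0.4]
finger_gap: 0.0257
```

```bash
python3 - <<'E'
from h import *
w=[]
for q in np.arange(.2,1.551,.135):
    k,f=knob(q); w.append((*k,.055,f))
plan(w,deg=9.5,hold=1)
E
```

```text
CALL 12
[[0.0009, 0.001, -0.0038, -4.5, 0.0, -0.0], [0.0009, -0.0007, -0.0158, -12.3, 0.0, -0.0], [0.0009, -0.0041, -0.0274, -20.0, 0.0, -0.0], [0.0009, -0.009, -0.0385, -27.7, 0.0, -0.0], [0.0009, -0.0154, -0.0489, -35.5, 0.0, -0.0], [0.0009, -0.0231, -0.0583, -43.2, 0.0, -0.0], [0.0009, -0.032, -0.0665, -50.9, 0.0, -0.0], [0.0008, -0.0419, -0.0735, -58.7, 0.0, -0.0], [0.0008, -0.0527, -0.0791, -66.4, 0.0, -0.0], [0.0008, -0.0641, -0.0832, -74.1, 0.0, -0.0], [0.0008, -0.076, -0.0858, -81.9, 0.0, -0.0], [0.0008, -0.076, -0.0858, -81.9, 0.0, -0.0]]
```

>>> send_rows([
  [0,0.001,-0.004,-4.5,0,0],
  [0,-0.001,-0.016,-12.3,0,0],
  [0,-0.004,-0.027,-20,0,0],
  [0,-0.009,-0.0385,-27.7,0,0],
  [0,-0.0155,-0.049,-35.5,0,0],
  [0,-0.023,-0.058,-43.2,0,0],
  [0,-0.032,-0.0665,-51,0,0],
  [0,-0.042,-0.0735,-58.7,0,0],
  [0,-0.053,-0.079,-66.4,0,0],
  [0,-0.064,-0.083,-74,0,0],
  [0,-0.076,-0.086,-82,0,0],
  [0,-0.076,-0.086,-82,0,0],
])

```text
time: 6.62
ee_pos: [0.6014, 0.0459, 0.0555]
tcp_rot: [[-0.0, 0.175, 0.985], [0.0, 0.985, -0.175], [-1.0, 0.0, -0.0]]
force: [0.3, 0.5, 0.6]
finger_gap: 0.0262
```

>>> send_rows([
  [0,0,0,0,0,0],
  [0,0,0,0,0,0],
], hand=140)

```text
time: 6.88
ee_pos: [0.6024, 0.0455, 0.0553]
tcp_rot: [[0.0, 0.177, 0.984], [-0.0, 0.984, -0.177], [-1.0, 0.0, 0.0]]
force: [-0.4, -0.2, -0.1]
finger_gap: 0.0387
```

```bash
python3 - <<'E'
from h import *
o=r.observe(); print(np.round(o["ee_pos"],4)); plan([(*o["ee_pos"][:2],.16,-.157),(*MC,.16,-.157)],hold=2)
E
```

```text
[0.6024 0.0455 0.0553]
CALL 8
[[-0.0349, 0.0, 0.0, -0.4, 0.0, -0.0], [-0.0698, 0.0, 0.0, -0.8, 0.0, -0.0], [-0.1047, 0.0, 0.0, -1.2, 0.0, -0.0], [-0.1047, -0.0305, -0.0207, -1.2, 0.0, -0.0], [-0.1047, -0.0609, -0.0414, -1.2, 0.0, -0.0], [-0.1047, -0.0914, -0.0621, -1.2, 0.0, -0.0], [-0.1047, -0.0914, -0.0621, -1.2, 0.0, -0.0], [-0.1047, -0.0914, -0.0621, -1.2, 0.0, -0.0]]
```

>>> send_rows([
  [-0.035,0,0,0,0,0],
  [-0.07,0,0,-1,0,0],
  [-0.105,0,0,-1.2,0,0],
  [-0.105,-0.0305,-0.021,-1.2,0,0],
  [-0.105,-0.061,-0.0415,-1.2,0,0],
  [-0.105,-0.0915,-0.062,-1.2,0,0],
  [-0.105,-0.0915,-0.062,-1.2,0,0],
  [-0.105,-0.0915,-0.062,-1.2,0,0],
], hand=115)

```text
time: 7.88
ee_pos: [0.5255, -0.0336, 0.1605]
tcp_rot: [[0.001, 0.155, 0.988], [0.0, 0.988, -0.155], [-1.0, 0.0, 0.001]]
force: [-0.0, -0.5, 0.3]
finger_gap: 0.0467
```

```bash
python3 - <<'E'
from h import *
plan([(*MC,.036,-.157)],hold=1)
im=imaging.snapshot("scene")
print([(np.round(d["position"],1).tolist(),round(d["confidence"],2)) for d in imaging.tip_of("scene","latch_knob")])
print([(q,proj("scene",[[*knob(q)[0],.0845]]).round(1).tolist()) for q in(1.2,1.3,1.4,1.5)])
cv2.imwrite("pics/s2.png",cv2.resize(im[150:300,230:430],None,fx=4,fy=4,interpolation=cv2.INTER_CUBIC))
E
```

```text
CALL 4
[[0.0415, 0.0, -0.0002, 0.0, 0.0, -0.0], [0.083, 0.0, -0.0004, 0.0, 0.0, -0.0], [0.1245, 0.0, -0.0006, 0.1, 0.0, -0.0], [0.1245, 0.0, -0.0006, 0.1, 0.0, -0.0]]
[([196.4, 330.7], 0.56)]
[(1.2, [[337.0, 201.0]]), (1.3, [[335.8, 199.1]]), (1.4, [[334.3, 197.3]]), (1.5, [[332.7, 195.6]])]
```

View pics/s2.png

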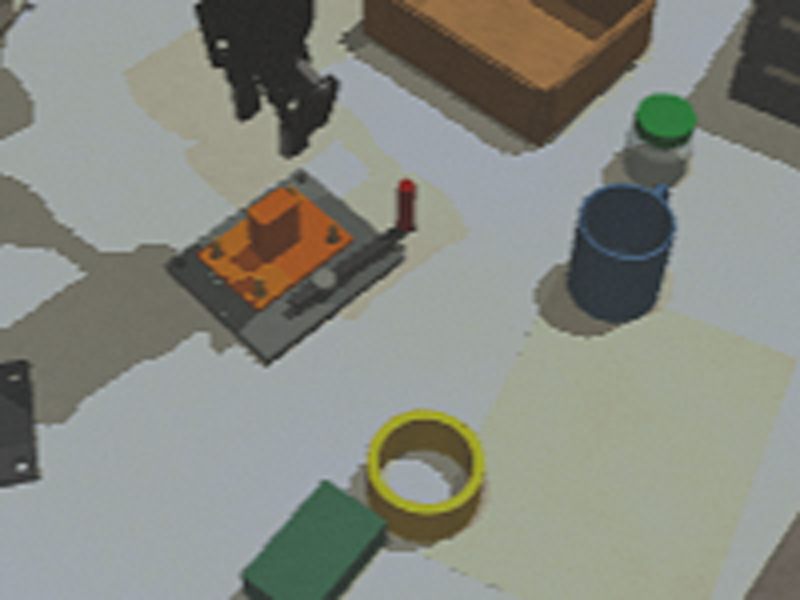

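The latch is open: knob at crop (406,187), tongue clear of the cap. Next is gripping the cap.

>>> send_rows([
  [0.04,0,0,0,0,0],
  [0.08,0,0,0,0,0],
  [0.115,0,0,0,0,0],
  [0.1245,0,-0.0005,0,0,0],
  [0.1245,0,-0.0005,0,0,0],
])

```text
time: 8.6
ee_pos: [0.5246, -0.0333, 0.0359]
tcp_rot: [[-0.0, 0.154, 0.988], [0.0, 0.988, -0.154], [-1.0, 0.0, -0.0]]
force: [-0.8, -0.8, 0.9]
finger_gap: 0.0467
```

>>> send_rows([
  [0,0,0,0,0,0],
  [0,0,0,0,0,0],
  [0,0,0,0,0,0],
  [0,0,0,0,0,0],
  [0,0,0,0,0,0],
], hand=255, grip_force=25)

```text
time: 9.22
ee_pos: [0.5252, -0.0336, 0.037]
tcp_rot: [[0.002, 0.154, 0.988], [-0.0, 0.988, -0.154], [-1.0, 0.0, 0.002]]
force: [0.0, 1.5, 9.3]
finger_gap: 0.0238
```

```bash
python3 - <<'E'
from h import *
o=r.observe(); print(np.round(o["ee_pos"],4),np.round(o["moment"],2),np.round(o["force"],1)); x,y,z=o["ee_pos"]
plan([(x,y,z+.1,-.157),(x,y,.19,-.157),(.535,.306,.19,-.1),(.535,.306,.075,-.1)],hold=2)
E
```

```text
[ 0.5252 -0.0336  0.037 ] [ 0.27  0.23 -0.04] [0.  1.5 9.3]
CALL 12
[[-0.05, 0.0, 0.0001, 0.1, 0.1, -0.0], [-0.1, 0.0, 0.0002, 0.1, 0.1, -0.0], [-0.1265, 0.0, 0.0003, 0.1, 0.1, -0.0], [-0.153, 0.0, 0.0004, 0.1, 0.1, -0.0], [-0.153, 0.0482, -0.0057, -0.3, 0.1, -0.0], [-0.153, 0.0963, -0.0118, -0.8, 0.1, -0.0], [-0.153, 0.1445, -0.0179, -1.3, 0.1, -0.0], [-0.153, 0.1926, -0.0241, -1.7, 0.1, -0.0], [-0.153, 0.2407, -0.0302, -2.2, 0.1, -0.0], [-0.153, 0.2889, -0.0363, -2.7, 0.1, -0.0], [-0.153, 0.337, -0.0424, -3.1, 0.1, -0.0], [-0.1147, 0.337, -0.0424, -3.1, 0.1, -0.0]]
CALL 4
[[0.0383, 0.0, 0.0, 0.0, 0.0, 0.0], [0.0767, 0.0, 0.0, 0.0, 0.0, 0.0], [0.0767, 0.0, 0.0, 0.0, 0.0, 0.0], [0.0767, 0.0, 0.0, 0.0, 0.0, 0.0]]
```

>>> send_rows([
  [-0.02,0,0,0,0,0],
  [-0.06,0,0,0,0,0],
  [-0.1,0,0,0,0,0],
  [-0.14,0,0,0,0,0],
  [-0.153,0.03,-0.004,0,0,0],
  [-0.153,0.08,-0.01,-0.8,0,0],
  [-0.153,0.13,-0.017,-1.3,0,0],
  [-0.153,0.18,-0.023,-1.7,0,0],
  [-0.153,0.23,-0.029,-2.2,0,0],
  [-0.153,0.28,-0.035,-2.7,0,0],
  [-0.153,0.337,-0.042,-3.1,0,0],
  [-0.153,0.337,-0.042,-3.1,0,0],
])

```text
time: 10.72
ee_pos: [0.5345, 0.3095, 0.1894]
tcp_rot: [[0.001, 0.097, 0.995], [0.001, 0.995, -0.097], [-1.0, 0.001, 0.001]]
force: [-0.5, -0.4, -1.1]
finger_gap: 0.0235
```

```bash
python3 - <<'E'
from h import *
plan([(.535,.306,.035,-.1)],hold=1)
o=r.observe();print(np.round(o["force"],1),o["finger_gap"])
im=imaging.snapshot("scene"); imt=imaging.snapshot("top")
ms={n:mask(n,"carton") for n in("scene","top")}
cv2.imwrite("pics/s3.png",np.hstack([cv2.resize(im[90:290,240:440],None,fx=2,fy=2),cv2.resize(imt[130:330,190:390],None,fx=2,fy=2)]))
print(fit({"scene":ms["scene"]},"carton",(.53,.305,-.1),0))
E
```

```text
CALL 5
[[0.0386, -0.0009, 0.0002, 0.0, 0.1, -0.1], [0.0772, -0.0018, 0.0003, 0.1, 0.1, -0.1], [0.1158, -0.0027, 0.0005, 0.1, 0.1, -0.1], [0.1544, -0.0036, 0.0006, 0.2, 0.1, -0.1], [0.1544, -0.0036, 0.0006, 0.2, 0.1, -0.1]]
[-0.5 -0.4 -1.1] 0.02349205646850774
(array([ 0.53058134,  0.30122101, -0.091094  ]), np.float64(0.11253753753753752))
```

View pics/s3.png

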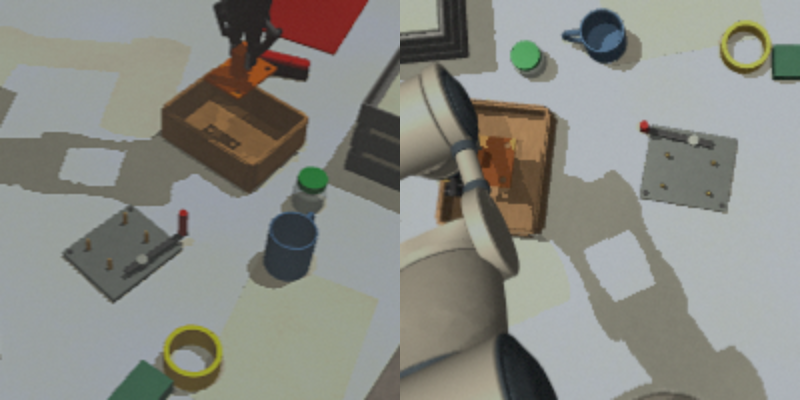

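The cap is held at crop (240,75) above the carton. The four studs are bare and the latch is open.

>>> send_rows([
  [0.04,0,0,0,0,0],
  [0.08,-0.002,0,0,0,0],
  [0.12,-0.003,0,0,0,0],
  [0.15,-0.0035,0,0,0,0],
  [0.154,-0.0035,0,0,0,0],
  [0.154,-0.0035,0,0,0,0],
])

```text
time: 11.68
ee_pos: [0.535, 0.302, 0.0357]
tcp_rot: [[0.001, 0.101, 0.995], [0.0, 0.995, -0.101], [-1.0, 0.0, 0.001]]
force: [0.0, -0.2, -0.3]
finger_gap: 0.0237
```

>>> send_rows([
  [0,0,0,0,0,0],
  [0,0,0,0,0,0],
  [0,0,0,0,0,0],
  [-0.03,0,0,0,0,0],
  [-0.08,0,0,0,0,0],
  [-0.13,0,0,0,0,0],
  [-0.18,0,0,0,0,0],
  [-0.23,0,0,0,0,0],
], hand=115)

```text
time: 12.68
ee_pos: [0.5341, 0.3023, 0.2668]
tcp_rot: [[0.0, 0.1, 0.995], [0.0, 0.995, -0.1], [-1.0, 0.0, 0.0]]
force: [0.2, 0.1, -0.4]
finger_gap: 0.047
```

```bash
python3 - <<'E'
from h import *
im=imaging.snapshot("top")
cv2.imwrite("pics/t4raw.png",im)
cv2.imwrite("pics/t4.png",np.vstack([cv2.resize(im[185:245,300:365],None,fx=9,fy=9,interpolation=cv2.INTER_CUBIC)[:, :600]]))
sc=imaging.snapshot("scene"); cv2.imwrite("pics/s4raw.png",sc)
print([(np.round(d["position"],1).tolist(),round(d["confidence"],2)) for d in imaging.tip_of("scene","cap")])
ms={"scene":mask("scene","cap")}; print(ms["scene"] is not None and fit(ms,"cap",(.534,.306,1.47),.005))
print(np.round(r.observe()["joint_pos"],2))
# candidate post grasps
for phi in (-.7175+np.pi/2,-.7175-np.pi/2): print(phi)
E
```

```text
[([223.2, 382.2], 0.7), ([159.7, 354.8], 0.55)]
(array([0.52738506, 0.31827776, 2.83078151]), np.float64(0.42674212542159723))
[0.42 0.45 1.33 0.   1.36 0.52]
0.8532963267948965
-2.288296326794897
```

View pics/t4.png

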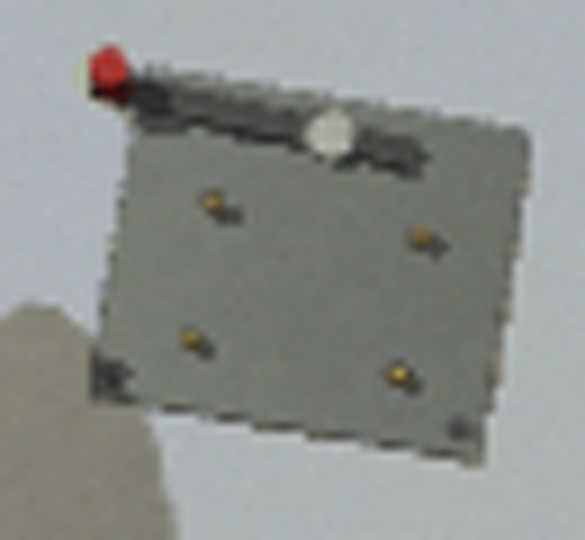

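```bash
python3 - <<'E'
from h import *
from scipy.optimize import least_squares
uv=(np.array([(421,240),(213,203),(190,341),(400,376)],float)+.5)/9-.5+[300,185]
for z in(.024,.028):
    P=np.array([[-.042,-.028,z],[.042,-.028,z],[.042,.028,z],[-.042,.028,z]])
    s=least_squares(lambda p:(proj("top",place(P,p))-uv).ravel(),[.525,-.033,1.41]); print(s.x.round(4),s.fun.round(1))
print(unproj("scene",(159.7,354.8),.005),"cap tip in carton")
plan([(.448,-.308,.27,.856)],step=.055,hold=2)
E
```

```text
[ 0.5248 -0.0334  1.4073] [-0.  -0.1  0.2  0.1  0.1  0.  -0.2  0. ]
[ 0.5245 -0.0333  1.4073] [-0.  -0.2  0.1  0.1  0.1  0.  -0.2  0.1]
[0.53059881 0.29850947 0.005     ] cap tip in carton
CALL 12
[[-0.0004, -0.0514, -0.0021, -4.6, 0.1, -0.1], [-0.0008, -0.1027, -0.0041, -9.1, 0.1, -0.1], [-0.0012, -0.1541, -0.0062, -13.7, 0.1, -0.0], [-0.0016, -0.2054, -0.0083, -18.3, 0.1, -0.0], [-0.0021, -0.2568, -0.0104, -22.8, 0.1, -0.0], [-0.0025, -0.3081, -0.0124, -27.4, 0.1, -0.0], [-0.0029, -0.3595, -0.0145, -32.0, 0.1, -0.0], [-0.0033, -0.4108, -0.0166, -36.5, 0.1, -0.0], [-0.0037, -0.4622, -0.0187, -41.1, 0.1, -0.0], [-0.0041, -0.5135, -0.0207, -45.7, 0.1, -0.0], [-0.0045, -0.5649, -0.0228, -50.2, 0.1, -0.0], [-0.0049, -0.6162, -0.0249, -54.8, 0.1, -0.0]]
CALL 2
[[0.0, 0.0, 0.0, 0.0, 0.0, 0.0], [0.0, 0.0, 0.0, 0.0, 0.0, 0.0]]
```

>>> send_rows([
  [0,-0.05,-0.002,-4.6,0,0],
  [-0.001,-0.1,-0.004,-9,0,0],
  [-0.001,-0.152,-0.006,-13.7,0,0],
  [-0.002,-0.204,-0.008,-18.3,0,0],
  [-0.002,-0.256,-0.01,-22.8,0,0],
  [-0.003,-0.308,-0.0125,-27.4,0,0],
  [-0.003,-0.36,-0.0145,-32,0,0],
  [-0.003,-0.411,-0.0165,-36.5,0,0],
  [-0.004,-0.462,-0.019,-41,0,0],
  [-0.004,-0.5135,-0.021,-45.7,0,0],
  [-0.005,-0.565,-0.023,-50.2,0,0],
  [-0.005,-0.616,-0.025,-54.8,0,0],
])

```text
time: 14.38
ee_pos: [0.4467, -0.3092, 0.2685]
tcp_rot: [[-0.002, -0.757, 0.654], [0.001, 0.654, 0.757], [-1.0, 0.002, 0.0]]
force: [0.4, 0.2, -0.1]
finger_gap: 0.0468
```

>>> send_rows([
  [0,0,0,0,0,0],
  [0,0,0,0,0,0],
  [0,0,0,0,0,0],
])

```text
time: 14.75
ee_pos: [0.4477, -0.3068, 0.2694]
tcp_rot: [[-0.001, -0.756, 0.655], [0.001, 0.655, 0.756], [-1.0, 0.001, 0.0]]
force: [0.6, 0.4, -0.5]
finger_gap: 0.0473
```

```bash
python3 - <<'E'
from h import *
plan([(.448,-.308,.125,.856)],hold=1)
E
```

```text
CALL 4
[[0.0481, -0.0004, -0.0002, 0.0, 0.0, -0.1], [0.0962, -0.0008, -0.0005, 0.0, 0.0, -0.1], [0.1444, -0.0012, -0.0007, 0.0, 0.0, -0.1], [0.1444, -0.0012, -0.0007, 0.0, 0.0, -0.1]]
```

>>> send_rows([
  [0.04,0,0,0,0,0],
  [0.08,-0.001,0,0,0,0],
  [0.12,-0.001,0,0,0,0],
  [0.144,-0.001,0,0,0,0],
  [0.144,-0.001,0,0,0,0],
  [0.144,-0.001,0,0,0,0],
])

```text
time: 15.5
ee_pos: [0.449, -0.3085, 0.1268]
tcp_rot: [[0.001, -0.756, 0.655], [-0.001, 0.655, 0.756], [-1.0, -0.001, 0.0]]
force: [-0.5, -0.1, -0.0]
finger_gap: 0.047
```

>>> send_rows([
  [0,0,0,0,0,0],
  [0,0,0,0,0,0],
  [0,0,0,0,0,0],
  [0,0,0,0,0,0],
  [0,0,0,0,0,0],
  [0,0,0,0,0,0],
], hand=255, grip_force=50)

```text
time: 16.25
ee_pos: [0.4487, -0.3091, 0.1267]
tcp_rot: [[0.001, -0.755, 0.656], [-0.001, 0.656, 0.755], [-1.0, -0.002, -0.0]]
force: [-2.2, -1.7, 8.6]
finger_gap: 0.0232
```

>>> send_rows([
  [-0.02,0,0,0,0,0],
  [-0.05,0,0,0,0,0],
  [-0.085,0,0,0,0,0],
  [-0.1,0,0,0,0,0],
  [-0.1,0,0,0,0,0],
  [-0.1,0,0,0,0,0],
])

```text
time: 17.0
ee_pos: [0.4479, -0.3081, 0.2245]
tcp_rot: [[-0.002, -0.755, 0.656], [0.001, 0.656, 0.755], [-1.0, 0.002, 0.0]]
force: [-0.4, -0.5, -5.2]
finger_gap: 0.0235
```

```bash
python3 - <<'E'
from h import *
o=r.observe();print(np.round(o["ee_pos"],4),np.round(o["force"],1),np.round(o["moment"],2))
p=o["ee_pos"]; im=imaging.snapshot("scene")
m=mask("scene","post"); print(m.sum(),fit({"scene":m},"post",(p[0],p[1],-.715),.1))
plan([(.525,-.0335,.225,-.16)],step=.045,hold=2)
E
```

```text
[ 0.4479 -0.3081  0.2245] [-0.4 -0.5 -5.2] [-0.01  0.01  0.08]
1127.0 (array([ 0.44697792, -0.30950088, -0.69717304]), np.float64(0.14253353515319173))
CALL 9
[[-0.0, 0.0174, 0.0368, 8.3, -0.0, -0.1], [-0.0001, 0.0348, 0.0737, 16.6, -0.0, -0.1], [-0.0001, 0.0522, 0.1105, 24.9, -0.0, -0.1], [-0.0001, 0.0697, 0.1474, 33.3, -0.0, -0.1], [-0.0002, 0.0871, 0.1842, 41.6, -0.0, -0.1], [-0.0002, 0.1045, 0.2211, 49.9, -0.1, -0.1], [-0.0002, 0.1219, 0.2579, 58.2, -0.1, -0.1], [-0.0002, 0.1219, 0.2579, 58.2, -0.1, -0.1], [-0.0002, 0.1219, 0.2579, 58.2, -0.1, -0.1]]
```

>>> send_rows([
  [0,0.017,0.036,8.3,0,0],
  [0,0.035,0.073,16.6,0,0],
  [0,0.052,0.11,25,0,0],
  [0,0.07,0.147,33.3,0,0],
  [0,0.087,0.184,41.6,0,0],
  [0,0.1045,0.221,50,0,0],
  [0,0.122,0.258,58.2,0,0],
  [0,0.122,0.258,58.2,0,0],
  [0,0.122,0.258,58.2,0,0],
  [0,0.122,0.258,58.2,0,0],
])

```text
time: 18.35
ee_pos: [0.5252, -0.0345, 0.2255]
tcp_rot: [[-0.001, 0.159, 0.987], [-0.0, 0.987, -0.159], [-1.0, -0.0, -0.001]]
force: [-0.1, 0.3, -4.3]
finger_gap: 0.0233
```

```bash
python3 - <<'E'
from h import *
o=r.observe();print(np.round(o["ee_pos"],4),np.round(o["force"],1),np.round(o["moment"],2))
im=imaging.snapshot("scene")
plan([(.5248,-.0334,.17,-.160)],step=.02,hold=2)
p=o["ee_pos"]
# project expected foot-corner/hole of post and studs
L=place(box(-.055,.055,-.04,.04,0,.008)[:, :],(p[0],p[1],1.4108),p[2]-.1267)
S=place(np.array([[x,y,.038] for x in(-.042,.042) for y in(-.028,.028)]),(.5248,-.0334,1.4103))
big=cv2.resize(im[145:275,225:355],None,fx=4.6,fy=4.6,interpolation=cv2.INTER_CUBIC)
for q,c in((L,(0,255,0)),(S,(255,255,0))):
    for u in ((proj("scene",q)-[225,145]+.5)*4.6).round().astype(int): cv2.drawMarker(big,tuple(map(int,u)),c,cv2.MARKER_CROSS,9,1)
cv2.imwrite("pics/s5.png",big)
E
```

```text
[ 0.5252 -0.0345  0.2255] [-0.1  0.3 -4.3] [-0.02  0.04  0.03]
CALL 5
[[0.0185, 0.0003, -0.0002, -0.0, -0.0, 0.0], [0.037, 0.0007, -0.0004, -0.0, -0.0, 0.0], [0.0556, 0.001, -0.0006, -0.0, -0.0, 0.0], [0.0556, 0.001, -0.0006, -0.0, -0.0, 0.0], [0.0556, 0.001, -0.0006, -0.0, -0.0, 0.0]]
```

View pics/s5.png

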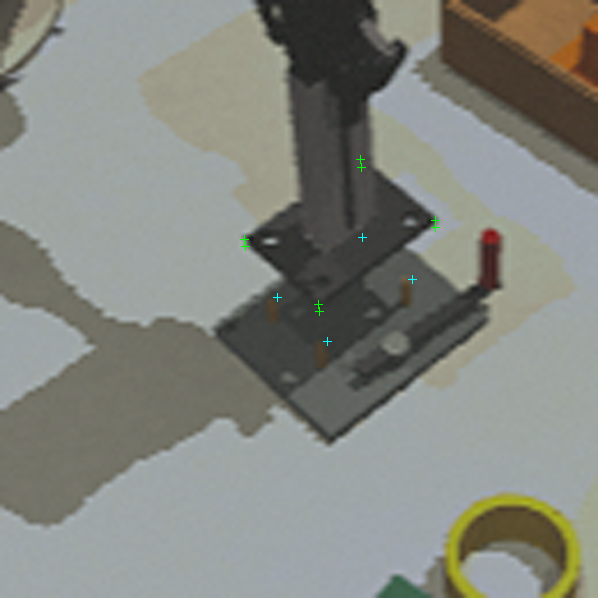

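The foot matches its predicted corners (243,240) and (437,222) to about 1 px. The studs, at (271,297), (406,283) and (320,342), sit about 6 crop px left of the top-camera prediction, so the two calibrations disagree by 3–4 mm. I'll measure the studs properly in the earlier unshadowed pictures.

```bash
python3 - <<'E'
from h import *
from scipy.optimize import least_squares
L=np.array([[x,y] for x in(-.042,.042) for y in(-.028,.028)])
for n,f in(("top","t4raw"),("scene","s4raw")):
    im=cv2.imread(f"pics/{f}.png").astype(float)
    w=np.clip(im[:,:,2]-im[:,:,0]-12,0,None)   # brass: red over blue
    zc=.024
    P=np.c_[L,np.full(4,zc)]
    pr=proj(n,place(P,(.5248,-.0334,1.4103))); uv=[]
    for u in pr:
        c=u.round().astype(int)
        for _ in range(3):
            ys,xs=np.mgrid[c[1]-4:c[1]+5,c[0]-3:c[0]+4]; ww=w[ys,xs]; m=np.array([(xs*ww).sum(),(ys*ww).sum()])/ww.sum(); c=m.round().astype(int)
        uv.append(m)
    uv=np.array(uv)
    s=least_squares(lambda p:(proj(n,place(P,p))-uv).ravel(),[.5248,-.0334,1.41])
    print(n,s.x.round(4),s.fun.round(2)); print((uv-pr).round(2).tolist())
o=r.observe(); p=o["ee_pos"]; imaging.snapshot("scene"); imaging.snapshot("top")
for n in("scene","top"):
    m=mask(n,"post")
    if m is None: continue
    q,e=fit({n:m},"post",(p[0],p[1],1.41),p[2]-.1267); print(n,"post-tcp",(q[:2]-p[:2]).round(4),q[2],e)
E
```

```text
top [ 0.5256 -0.033   1.4077] [-0.14  0.08 -0.   -0.06  0.07  0.01  0.07 -0.03]
[[0.04, -0.25], [-0.13, -0.12], [-0.15, -0.25], [-0.19, -0.22]]
scene [ 0.5205 -0.0351  1.4089] [-0.05 -0.09  0.07 -0.03  0.07 -0.03 -0.1   0.16]
[[-1.3, -0.22], [-1.36, -0.29], [-1.36, -0.25], [-1.15, -0.44]]
scene post-tcp [-0.0032  0.0014] 1.4453001942521557 0.28925425242560787
top post-tcp [-0.0234  0.0123] 1.8321182093881156 4.174666666666667
```

```bash
python3 - <<'E'
from h import *
plan([(.5236,-.0345,.170,-.161)],step=.02,hold=2)
E
```

```text
CALL 5
[[0.0186, -0.0002, -0.0006, 0.0, 0.0, 0.0], [0.0372, -0.0004, -0.0011, 0.0, 0.0, 0.0], [0.0558, -0.0006, -0.0017, 0.0, 0.0, 0.0], [0.0558, -0.0006, -0.0017, 0.0, 0.0, 0.0], [0.0558, -0.0006, -0.0017, 0.0, 0.0, 0.0]]
```

>>> send_rows([
  [0.0185,0,-0.0005,0,0,0],
  [0.037,-0.0005,-0.001,0,0,0],
  [0.056,-0.0005,-0.0015,0,0,0],
  [0.056,-0.0005,-0.0015,0,0,0],
  [0.056,-0.0005,-0.0015,0,0,0],
  [0.056,-0.0005,-0.0015,0,0,0],
])

```text
time: 19.35
ee_pos: [0.5244, -0.0342, 0.1706]
tcp_rot: [[0.001, 0.159, 0.987], [-0.0, 0.987, -0.159], [-1.0, -0.0, 0.001]]
force: [0.3, 0.2, -5.4]
finger_gap: 0.0233
```

>>> send_rows([
  [0.003,0,0,0,0,0],
  [0.006,0,0,0,0,0],
  [0.008,0,0,0,0,0],
  [0.008,0,0,0,0,0],
])

```text
time: 19.85
ee_pos: [0.5242, -0.0345, 0.162]
tcp_rot: [[0.001, 0.159, 0.987], [-0.001, 0.987, -0.159], [-1.0, -0.001, 0.001]]
force: [-0.7, -3.8, -3.6]
finger_gap: 0.0235
```

>>> send_rows([
  [0,-0.001,0,0,0,0],
  [0.001,-0.0015,0,0,0,0],
  [0.002,-0.0015,0,0,0,0],
  [0.002,-0.0015,0,0,0,0],
])

```text
time: 20.35
ee_pos: [0.5235, -0.0355, 0.1596]
tcp_rot: [[-0.0, 0.159, 0.987], [0.0, 0.987, -0.159], [-1.0, -0.0, -0.0]]
force: [-0.9, -2.1, -4.7]
finger_gap: 0.0234
```

```bash
python3 - <<'E'
from h import *
o=r.observe();print(np.round(o["ee_pos"],4),np.round(o["force"],1),np.round(o["moment"],2))
E
```

```text
[ 0.5235 -0.0355  0.1596] [-0.9 -2.1 -4.7] [-0.51  0.05  0.01]
```

>>> send_rows([
  [0,-0.001,0,0,0,0],
  [0.002,-0.001,0,0,0,0],
  [0.004,-0.001,0,0,0,0],
  [0.004,-0.001,0,0,0,0],
])

```text
time: 20.85
ee_pos: [0.5234, -0.0366, 0.1556]
tcp_rot: [[-0.0, 0.159, 0.987], [-0.0, 0.987, -0.159], [-1.0, -0.0, -0.0]]
force: [-0.7, -0.6, -5.1]
finger_gap: 0.0236
```

```bash
python3 - <<'E'
from h import *
o=r.observe();print(np.round(o["ee_pos"],4),np.round(o["force"],1),np.round(o["moment"],2))
E
```

```text
[ 0.5234 -0.0366  0.1556] [-0.7 -0.6 -5.1] [-0.44 -0.05 -0.04]
```

>>> send_rows([
  [0.002,-0.0005,0,0,0,0],
  [0.005,-0.0005,0,0,0,0],
  [0.008,-0.0005,0,0,0,0],
  [0.011,-0.0005,0,0,0,0],
  [0.013,-0.0005,0,0,0,0],
  [0.013,-0.0005,0,0,0,0],
])

```text
time: 21.6
ee_pos: [0.5233, -0.037, 0.1426]
tcp_rot: [[-0.0, 0.159, 0.987], [0.0, 0.987, -0.159], [-1.0, 0.0, -0.0]]
force: [-0.7, -0.2, -4.5]
finger_gap: 0.0233
```

>>> send_rows([
  [0.001,0,0,0,0,0],
  [0.002,0,0,0,0,0],
  [0.003,0,0,0,0,0],
  [0.003,0,0,0,0,0],
])

```text
time: 22.1
ee_pos: [0.5233, -0.037, 0.1397]
tcp_rot: [[-0.0, 0.159, 0.987], [0.0, 0.987, -0.159], [-1.0, 0.0, -0.0]]
force: [0.1, 0.8, -5.1]
finger_gap: 0.0237
```

```bash
python3 - <<'E'
from h import *
o=r.observe();print(np.round(o["ee_pos"],4),np.round(o["force"],1),np.round(o["moment"],2))
E
```

```text
[ 0.5233 -0.037   0.1397] [ 0.1  0.8 -5.1] [-0.03 -0.05 -0.01]
```

Nearly seated with no side force. I'll press down a little until it makes contact.

>>> send_rows([
  [0.0005,0,0,0,0,0],
  [0.001,0,0,0,0,0],
  [0.0015,0,0,0,0,0],
  [0.002,0,0,0,0,0],
])

```text
time: 22.6
ee_pos: [0.5237, -0.0366, 0.1389]
tcp_rot: [[0.001, 0.159, 0.987], [0.0, 0.987, -0.159], [-1.0, 0.001, 0.001]]
force: [-6.0, 8.3, 26.5]
finger_gap: 0.0235
```

>>> send_rows([
  [-0.0015,0,0,0,0,0],
  [-0.002,0,0,0,0,0],
  [-0.002,0,0,0,0,0],
  [-0.002,0,0,0,0,0],
], hand=115)

```text
time: 23.1
ee_pos: [0.5234, -0.037, 0.1397]
tcp_rot: [[-0.0, 0.159, 0.987], [0.0, 0.987, -0.159], [-1.0, -0.0, -0.0]]
force: [-0.6, 0.0, 0.5]
finger_gap: 0.0472
```

```bash
python3 - <<'E'
from h import *
x,y,z=r.observe()["ee_pos"]; print(r.observe()["force"])
k,f=knob(1.45)
# go up, then over knob, well clear of the 190 mm post top
plan([(x,y,.275,-.16)],hold=1)
print("knob est",k,f)
E
```

```text
[-0.5614939   0.0329965   0.54007732]
CALL 4
[[-0.0451, -0.0, -0.0, -0.0, -0.0, 0.0], [-0.0902, -0.0, -0.0, -0.0, -0.0, 0.0], [-0.1353, -0.0, -0.0, -0.0, -0.0, 0.0], [-0.1353, -0.0, -0.0, -0.0, -0.0, 0.0]]
knob est [0.61094156 0.04333007] -0.2780926535897932
```

>>> send_rows([
  [-0.03,0,0,0,0,0],
  [-0.075,0,0,0,0,0],
  [-0.12,0,0,0,0,0],
  [-0.135,0,0,0,0,0],
  [-0.135,0,0,0,0,0],
], hand=140)

```text
time: 23.72
ee_pos: [0.5237, -0.0371, 0.2751]
tcp_rot: [[0.001, 0.159, 0.987], [-0.0, 0.987, -0.159], [-1.0, -0.0, 0.001]]
force: [-0.0, -0.0, -0.9]
finger_gap: 0.038
```

```bash
sed -i 's/^MC=.*/MC=np.array([.524,-.0355]); TH=1.411/' h.py; python3 - <<'E'
from h import *
print(knob(1.45))
plan([(.608,.0435,.275,-.27),(.608,.0435,.14,-.27)],hold=2)
E
```

```text
(array([0.61013337, 0.04111497]), -0.28059265358979313)
CALL 8
[[0.0001, 0.031, 0.0235, 2.1, 0.1, 0.0], [0.0001, 0.062, 0.0469, 4.2, 0.1, -0.0], [0.0002, 0.093, 0.0704, 6.3, 0.1, -0.0], [0.0452, 0.093, 0.0704, 6.3, 0.1, -0.0], [0.0902, 0.093, 0.0703, 6.3, 0.1, -0.0], [0.1352, 0.093, 0.0702, 6.3, 0.1, -0.0], [0.1352, 0.093, 0.0702, 6.3, 0.1, -0.0], [0.1352, 0.093, 0.0702, 6.3, 0.1, -0.0]]
```

>>> send_rows([
  [0,0.031,0.0235,2,0,0],
  [0,0.062,0.047,4.2,0,0],
  [0,0.093,0.0705,6.3,0,0],
  [0.045,0.093,0.0705,6.3,0,0],
  [0.09,0.093,0.0705,6.3,0,0],
  [0.135,0.093,0.0705,6.3,0,0],
  [0.135,0.093,0.0705,6.3,0,0],
  [0.135,0.093,0.0705,6.3,0,0],
])

```text
time: 24.72
ee_pos: [0.6081, 0.0436, 0.1404]
tcp_rot: [[0.0, 0.267, 0.964], [-0.0, 0.964, -0.267], [-1.0, 0.0, 0.0]]
force: [-0.3, -0.5, 1.2]
finger_gap: 0.0387
```

```bash
python3 - <<'E'
from h import *
im=imaging.snapshot("scene")
cv2.imwrite("pics/s6.png",cv2.resize(im[40:290,150:430],None,fx=2.4,fy=2.4,interpolation=cv2.INTER_CUBIC))
m=mask("scene","post"); print(m.sum(),fit({"scene":m},"post",(.524,-.036,1.41),.012))
print([(np.round(d["position"],1).tolist(),round(d["confidence"],2)) for d in imaging.tip_of("scene","latch_knob")],proj("scene",[[.608,.0435,.0845]]))
E
```

```text
1074.0 (array([ 0.52050617, -0.0355038 ,  1.41506271]), np.float64(0.06369810494030013))
[([195.6, 331.0], 0.67)] [[332.83766205 195.96350716]]
```

View pics/s6.png

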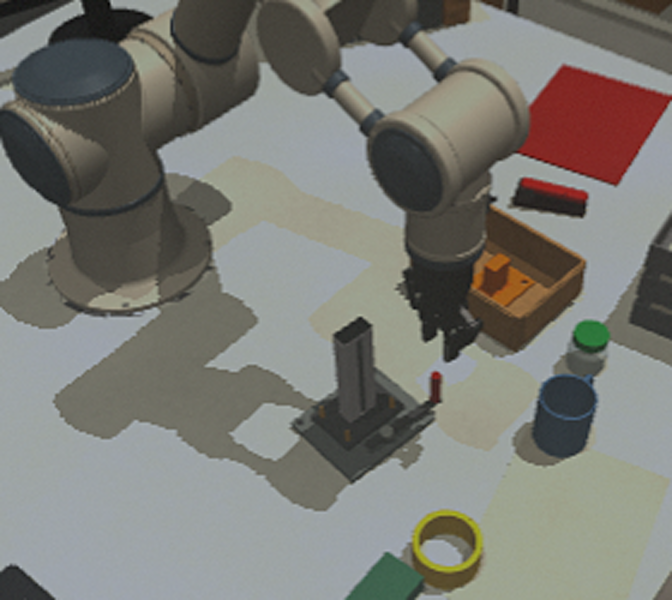

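The post stands down on the studs: post at crop (352,370), stud tips showing through the foot, cap in the carton at (505,275). The knob at (436,382) sits just under the fingers. The forearm and wrist are well above the post top, so I'll lower and sweep the latch shut.

>>> send_rows([
  [0.03,0,0,0,0,0],
  [0.06,0,0,0,0,0],
  [0.08,0,0,0,0,0],
  [0.08,0,0,0,0,0],
  [0.08,0,0,0,0,0],
])

```text
time: 25.5
ee_pos: [0.6086, 0.0435, 0.0612]
tcp_rot: [[0.002, 0.267, 0.964], [-0.0, 0.964, -0.267], [-1.0, 0.0, 0.002]]
force: [-0.2, -0.7, -0.4]
finger_gap: 0.0384
```

>>> send_rows([
  [0,0,0,0,0,0],
  [0,0,0,0,0,0],
  [0,0,0,0,0,0],
], hand=178)

```text
time: 25.88
ee_pos: [0.608, 0.0435, 0.0601]
tcp_rot: [[0.0, 0.267, 0.964], [-0.0, 0.964, -0.267], [-1.0, 0.0, 0.0]]
force: [0.2, 0.3, 0.2]
finger_gap: 0.026
```

```bash
python3 - <<'E'
from h import *
w=[]
for q in np.arange(1.35,-.05,-.13):
    k,f=knob(q); w.append((*k,.06,f))
k,f=knob(-.03); w.append((*k,.06,f))
plan(w,deg=9.5,hold=0)
E
```

```text
CALL 12
[[0.0001, -0.0023, 0.0117, 6.3, 0.0, -0.0], [0.0001, -0.0044, 0.0232, 13.8, 0.0, -0.0], [0.0001, -0.0079, 0.0344, 21.2, 0.0, -0.0], [0.0001, -0.0128, 0.045, 28.7, 0.0, -0.0], [0.0001, -0.0191, 0.0549, 36.1, 0.0, -0.0], [0.0002, -0.0266, 0.0638, 43.6, 0.0, -0.0], [0.0002, -0.0352, 0.0718, 51.0, 0.0, -0.0], [0.0002, -0.0447, 0.0785, 58.5, 0.0, -0.0], [0.0002, -0.055, 0.084, 65.9, 0.0, -0.0], [0.0002, -0.066, 0.088, 73.4, 0.0, -0.0], [0.0002, -0.0774, 0.0906, 80.8, 0.0, -0.0], [0.0002, -0.0845, 0.0915, 85.4, 0.0, -0.0]]
```

>>> send_rows([
  [0,-0.0025,0.0115,6.3,0,0],
  [0,-0.0045,0.023,13.8,0,0],
  [0,-0.008,0.0345,21,0,0],
  [0,-0.013,0.045,28.7,0,0],
  [0,-0.019,0.055,36,0,0],
  [0,-0.0265,0.064,43.6,0,0],
  [0,-0.035,0.072,51,0,0],
  [0,-0.0445,0.0785,58.5,0,0],
  [0,-0.055,0.084,66,0,0],
  [0,-0.066,0.088,73.4,0,0],
  [0,-0.0775,0.0905,81,0,0],
  [0,-0.0845,0.0915,85.4,0,0],
])

```text
time: 27.38
ee_pos: [0.6736, -0.0627, 0.0598]
tcp_rot: [[0.0, 0.981, -0.192], [0.0, -0.192, -0.981], [-1.0, 0.0, -0.0]]
force: [-0.1, 1.7, 1.0]
finger_gap: 0.0261
```

>>> send_rows([
  [0,0,0,0,0,0],
  [0,0,0,0,0,0],
])

```text
time: 27.62
ee_pos: [0.6735, -0.062, 0.0598]
tcp_rot: [[-0.0, 0.982, -0.187], [0.0, -0.187, -0.982], [-1.0, -0.0, -0.0]]
force: [-0.4, 0.1, -0.0]
finger_gap: 0.0255
```

```bash
python3 - <<'E'
from h import *
o=r.observe(); print(np.round(o["ee_pos"],4),np.round(o["force"],1)); print(knob(-.03),knob(0))
plan([(*o["ee_pos"][:2],.2,-1.73)])
im=imaging.snapshot("scene")
k=[(np.round(d["position"],1).tolist(),round(d["confidence"],2)) for d in imaging.tip_of("scene","latch_knob")]; print(k,[(q,proj("scene",[[*knob(q)[0],.0845]]).round(1).tolist()) for q in (0,.1,.2)])
E
```

```text
[ 0.6735 -0.062   0.0598] [-0.4  0.1 -0. ]
(array([ 0.67359394, -0.06234456]), -1.760592653589793) (array([ 0.67406348, -0.0596858 ]), -1.730592653589793)
CALL 4
[[-0.0467, -0.0, -0.0, -0.5, -0.0, 0.0], [-0.0935, -0.0, -0.0, -1.1, -0.0, 0.0], [-0.1402, -0.0, -0.0, -1.6, -0.0, 0.0], [-0.1402, -0.0, -0.0, -1.6, -0.0, 0.0]]
[([339.6, 212.1], 0.34)] [(0, [[330.4, 226.1]]), (0.1, [[332.4, 224.4]]), (0.2, [[334.1, 222.5]])]
```

No stop force is felt yet, so I'll push a few mm further to make sure it is fully shut.

>>> send_rows([
  [0,0,0.002,0,0,0],
  [0,0,0.004,0,0,0],
  [0,0,0.005,0,0,0],
  [0,0,0.005,0,0,0],
])

```text
time: 28.22
ee_pos: [0.673, -0.0656, 0.0598]
tcp_rot: [[0.001, 0.982, -0.188], [0.002, -0.188, -0.982], [-1.0, 0.0, -0.002]]
force: [3.2, 14.2, -0.6]
finger_gap: 0.0258
```

>>> send_rows([
  [0,0,-0.003,0,0,0],
  [0,0,-0.005,0,0,0],
  [0,0,-0.005,0,0,0],
  [-0.03,0,-0.005,0,0,0],
  [-0.08,0,-0.005,0,0,0],
  [-0.13,0,-0.005,0,0,0],
  [-0.18,0,-0.005,0,0,0],
  [-0.18,0,-0.005,0,0,0],
], hand=140)

```text
time: 29.22
ee_pos: [0.6753, -0.0628, 0.2443]
tcp_rot: [[0.007, 0.982, -0.189], [-0.001, -0.189, -0.982], [-1.0, 0.007, 0.0]]
force: [-1.1, -0.6, -1.6]
finger_gap: 0.0389
```

```bash
python3 - <<'E'
from h import *
im=imaging.snapshot("scene")
cv2.imwrite("pics/s7.png",cv2.resize(im[110:290,220:420],None,fx=3.3,fy=3.3,interpolation=cv2.INTER_CUBIC))
m=mask("scene","post"); print(m.sum(),fit({"scene":m},"post",(.524,-.036,1.41),.012))
print([(np.round(d["position"],1).tolist(),round(d["confidence"],2)) for d in imaging.tip_of("scene","latch_knob")],[(q,proj("scene",[[*knob(q)[0],.0845]]).round(1).tolist()) for q in (0,.1,.2)])
o=r.observe(); print(o["time"],np.round(o["ee_pos"],3),np.round(o["force"],1))
E
```

```text
770.0 (array([-1.26441499,  0.8261509 ,  1.27548312]), np.float64(1.0))
[([271.7, 336.4], 0.51), ([224.4, 329.7], 0.49), ([157.0, 353.5], 0.47)] [(0, [[330.4, 226.1]]), (0.1, [[332.4, 224.4]]), (0.2, [[334.1, 222.5]])]
29.375 [ 0.673 -0.062  0.239] [-0.4  0.5  0.3]
```

View pics/s7.png

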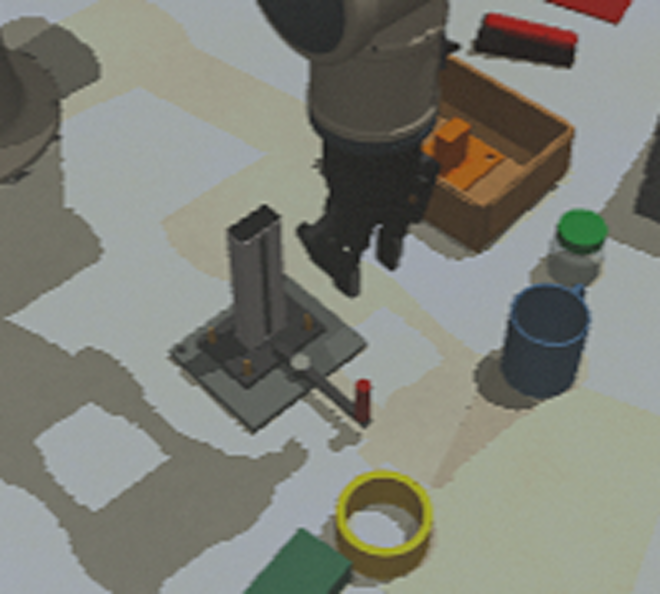

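The post is upright on the studs, with the tongue over its foot. The knob at (362,384) in the crop (full image 329.7, 226.4) matches a latch angle of 0. The cap lies in the carton and the arm is clear, so I'm handing in.

```bash
python3 -c "
from rig import r
print(r.sign_off())"
```

```text
the job is handed in; nothing more can be done
None
```

The post is on the studs with the latch shut over its foot, and the cap is in the carton. I handed in at about 29 s of the 72 s limit; sign-off gave no verdict.

**What I did:** I swung the latch open, lifted the cap off and put it in the carton. I then gripped the post, turned it about 58° to match the mount, and lowered it, steering by the side force. Finally I swung the latch back and pushed it until it met the stop at about 14 N.

**Last checks:**
- **Post:** it bottomed out at 26 N, with its underside about 12 mm above the desk as it should be. A fit made before shutting the latch agreed with the studs to under 1 mm in position and 0.01 rad in turn.
- **Latch:** in the final picture the knob is where angle 0 puts it.
- **Cap and arm:** the cap is in the carton and the arm is clear of everything.
- **Bystanders:** the mug, tape, jar, snack box and stapler looked unmoved. I did not check the screwdriver or mouse at the end, but the arm never went near them.

**What disagreed or failed:**
- **Camera mismatch:** the two cameras placed the studs about 4–5 mm apart, so I started between the two and let the side force correct the rest.
- **Final post fit:** repeating the post fit after shutting the latch failed because the network's mask was bad. I relied on the picture and the earlier fit instead.
- **Cap position:** the silhouette fit of the cap in the carton was poor, so I relied on the network's origin point and the pictures.

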